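Lock the spice mill's collar with its two-pin key

TASK

The spice mill has been refilled and its brass collar is still unlocked. Take the orange two-pin key from its wooden stand, feel gently for the collar's two holes and seat both pins fully in them, then turn clockwise until the red pointer stands over the green mark. Put the key back upright in its stand, fully down in the slot, and leave everything else on the table as it is; never press or strain the mill hard.

Things in the scene. Friction and masses are not known exactly. Their poses are not given: they have to be found in the camera images.
- mill: Fixed spice mill: steel cylinder 76 mm wide on a 96 mm suction foot, origin under its centre, z up; a green 'locked' mark on its side lies towards its -x. On top a dark carrier ring (82 mm wide, top at 96 mm) bears the red pointer; inside it a brass collar disc (63 mm wide) stands 4 mm proud.
- mill_top (a point): Centre of the brass collar's top face, 100 mm above the table; axes of the mill. The collar has two through holes, 9 mm wide with a 1.5 mm chamfer, 10 mm deep, 22 mm either side of the centre (44 mm apart, opposite). It sits on a soft spring: pressed, it sinks at most 4 mm (about 2.5 N to start, 6 N to bottom) and is rigid below that.
- lock (a joint): Turn of the carrier ring and pointer, rad, growing clockwise seen from above: 0 open, 0.6 pointer over the green mark (locked), 0.72 hard stop just past it; starts at 0 to 0.1, counts as locked from 0.5 up. At value q the pointer's direction lies 0.6 - q anticlockwise from the mill's -x. Friction 0.15 N m; it stays where it is left. Readings can be off by some 0.03.
- pointer (a point): Outer end of the red pointer on the carrier ring, 53 mm from the mill's axis. The collar turns loosely (0.07 N m) up to 0.4 rad either way of the carrier before driving it, and starts anywhere in that play: the line of its two holes is off the pointer's line by an unmeasured angle up to 0.4 rad. See it, or slide the pins lightly round the collar until they drop in.
- key: Two-pin key, 0.12 kg, the same either way round; origin midway between the pin tips, x along the line of the pins, z up. Orange blade handle on a steel bridge 56 x 22 x 10 mm; the bridge's underside (the shoulder) is 9 mm above the pin tips and 35 mm below the handle's centre.
- key_grip (a point): Centre of the key's orange handle, an upright blade 40 mm long (the key's x), 14 mm thick (its y), 50 mm high: grip it across the 14 mm. It is 44 mm above the pin tips; in the stand it is 75 mm above the table.
- pin_a (a point): Centre of the tip of one pin of the key: steel, 6 mm in diameter, slightly bevelled, 9 mm long below the shoulder, at +22 mm along the key's x.
- pin_b (a point): Tip of the other pin, at -22 mm along the key's x.
- stand_slot (a point): Centre of the mouth of the slot in the key's stand, on its top face 40 mm above the table. The stand is a fixed light-wood block 90 x 50 x 40 mm (long side along its x); the slot is 51 mm along x, 11 mm along y, 16 mm deep. The key stands with both pins in the slot and its shoulder on the top face.
- lunchbox: Bystander: slim steel lunchbox with a sliding lid, 190 x 115 x 48 mm; origin under its centre.
- pickle_box: Bystander: small steel pickle box with a hinged flap, 70 x 90 x 37 mm; origin under its centre.
- katori: Bystander: white ceramic katori (small bowl), 90 mm in diameter, 38 mm high; origin under its centre.
- tumbler: Bystander: upturned glass tumbler, 105 mm high, 72 mm in diameter at the mouth, which is down; origin under its centre.
- fork: Bystander: purple plastic fork, 160 mm long, lying along its x; origin on the table, near its middle.
- spoon: Bystander: purple plastic spoon, 140 mm long, lying along its x; origin on the table, near its middle.
There are look-alikes about, which are no part of the job. Of the things that look like the part that bears stand_slot, the larger one is meant.

How it is judged:
On the way, in this order (a step that is already met when the one before it is completed fails the run):
1. the key is lifted clear of its stand (distance between key_grip and stand_slot above 0.065 m), for 0.1 s.
2. both pins of the key are at least 6 mm below the collar's top face, that is, in its holes, while the pointer is still at the open end (below 0.3 rad) (z of each of pin_a, pin_b in the frame of mill_top below -0.006 m and horizontal distance between key_grip and mill_top below 0.01 m and value of joint lock below 0.3 rad), for 0.2 s.
3. the collar is turned until the pointer is at the green mark (0.5 rad or more) with both pins still in the holes (z of each of pin_a, pin_b in the frame of mill_top below -0.006 m and horizontal distance between key_grip and mill_top below 0.01 m and value of joint lock above 0.5 rad), for 0.1 s.
At the end, for the whole second after the job is handed in: The red pointer stands at the green mark (lock joint at 0.5 rad or more; the mark is at 0.6); the key stands released and at rest in its stand, upright within 0.12 rad, its handle within 12 mm of the slot's centre and both pin tips at least 6 mm below the stand's top (value of joint lock above 0.5 rad and horizontal distance between key_grip and stand_slot below 0.012 m and z of each of pin_a, pin_b in the frame of stand_slot below -0.006 m and angle between key_grip's own z axis and vertical below 0.12 rad and linear speed of key below 0.02 m/s); the robot touches nothing.
It fails at once if the key presses or strains the mill with more than 25 N (contact force between key and mill above 25 N).
It fails at once if the arm or the fingers push the mill with more than 5 N (contact force between any of the fingers, the arm and mill above 5 N).
It fails at once if a bystander is moved more than 20 mm or the tumbler is tipped (distance of any of lunchbox, pickle_box, katori, tumbler, fork, spoon from where it was at the start of the episode above 0.02 m or not (angle between tumbler's own z axis and vertical below 0.3 rad)).
It also fails if it takes over 72 s, if anything falls off the work surface, if the arm or the gripper's body presses on something with over 40 N, if the wrist force passes 120 N, or if a joint passes its speed limit or range.

ROBOT

A 6-joint arm with a two-finger parallel gripper is mounted at the origin on the work surface. World frame = base frame: x ahead of the robot, y to its left, z up, the work surface at z = 0. Lengths are in m, angles in rad, forces in N, time in s.
With the tool pointing down it reaches from about 0.3 to 0.825 m from the base axis. Payload 5.4 kg.
Tool frame: the origin (TCP) lies midway between the tips of the shut fingers; the grasp point (between the pads) lies 19 mm behind it (hold_point_z is the distance from the TCP to the grasp point, in m); z points along the fingers, y is the line along which they close (so a half turn about z gives the same grasp; the last joint's range is limited). The gripper opens to 92 mm and grips with 3 to 60 N. Pads are 20 mm wide; open, the fingers measure 128 mm over their backs; the gripper's body (75 mm by 189 mm) begins 69 mm behind the grasp point.
Start: joints at [-1.546, 0.158, 1.597, -0, 1.386, -0.21], TCP at [0.134, -0.559, 0.215] pointing down, gripper open.
Joint ranges: [-2.91, 2.91], [-0.94, 2.29], [0.18, 2.7], [-1.29, 4.43], [0.17, 2.64], [-3, 3]. Speed limits (rad/s): [2.57, 2.57, 3.14, 3.14, 3.14, 3.14].

INTERFACE

Orientations are given as a unit quaternion [x, y, z, w].
In Python, from station import * gives the robot as it stands. The module is installed in compiled form; this text tells all that it offers.
- The arm moves only by the tool servo_tool, never from a script. Its argument "targets" is text: rows parted by semicolons, each of 7 numbers parted by spaces: the turn, a rotation vector about the tool's x, y, z in rad, then the shift along the tool's x, y, z in m, then the opening, from -1 (shut) to 1 (fully open). In form: rx ry rz tx ty tz jaw; .... A call has 1 to 8 rows; each row shifts and turns the commanded pose from where the row before left it, along the tool's axes as they then stand; what a row does not reach is not made up. A row lasts 1/8 s, in which the tool goes at most 62.5 mm and 10.7 degrees, less where a joint would pass 70% of its speed; a pose out of reach is approached as far as the arm can. A call with a gripper value outside its range is refused whole. The fingers move at their own pace and stop on an object; the grip force is fixed at half the most. Time passes only in rows, so rows that do not move let the fingers close. It gives the time, the measured TCP pose, the force, the opening and the grip force at its end, in the units of the state.
- sense(): the state, without advancing time (a new reading comes with each control period).
- capture(name): name is "side" or "top"; returns a dict with "image" (480x640x3 uint8, blue, green, red), "mtx" (3x3 intrinsics, pixels), "extrinsics" (4x4, takes a point from camera to world coordinates). Camera axes: x right, y down, z forward; pixel columns grow to the right and rows downward; lengths in m; the calibration is good to about 2 mm. A picture is of the moment at which its call begins. There is no depth.
- sign_off(): hands the job in; it is judged then, once.
The state is a dict: "time": time; "qpos": joint angles; "qvel": joint speeds; "tau": joint torques, N m; "tool_pos": TCP position; "orientation": TCP orientation; "ft_force": force on the tool from outside, world axes, zero at the start; "torque": the same for the moment, N m; "grip_width": finger opening in m; "grip_force": force on a finger pad.
Only numpy, scipy, OpenCV 4.12 (cv2) and the standard library are available. Lean on these libraries where they do the work, as an engineer would, in place of code of your own. Each camera call takes 0.05 s, during which the arm holds its last target. There are 200 camera calls.

## Working session

There is one attempt and no reset: what is moved stays moved. The work goes in short steps, Python scripts to look and compute and a tool call to move; the robot and the scene stay as the last step left them, time stands still between calls to the robot, and variables do not carry over. Pictures are saved under pics/ and viewed, at most 10 in all, crops included, and the job is handed in when it is done.

Besides the shell and the picture viewer there is one more tool, called after "Emit:" as name(argument=value, ...) on one line, values as JSON. servo_tool: Moves the arm, as the interface text tells. Its arguments: {"type":"object","properties":{"targets":{"type":"string"}},"required":["targets"]}

```bash
mkdir -p pics
python3 - <<'E'
from station import *
import cv2,numpy as np
for n in("top","side"):
    c=capture(n);cv2.imwrite(f"pics/{n}0.png",c["image"]);np.savez(f"{n}0.npz",**c)
    print(n,c["mtx"].round(1).tolist(),c["extrinsics"].round(3).tolist())
s=sense();print(s)
E
```

```text
top [[482.8, 0.0, 314.7], [0.0, 482.8, 243.4], [0.0, 0.0, 1.0]] [[0.012, -0.991, 0.133, 0.484], [-1.0, -0.014, -0.008, -0.012], [0.01, -0.133, -0.991, 1.195], [0.0, 0.0, 0.0, 1.0]]
side [[588.7, 0.0, 314.3], [0.0, 588.7, 239.4], [0.0, 0.0, 1.0]] [[-0.984, -0.148, 0.097, 0.492], [-0.176, 0.772, -0.611, 0.765], [0.016, -0.618, -0.786, 1.1], [0.0, 0.0, 0.0, 1.0]]
{'time': 0.1, 'qpos': array([-1.54610268e+00,  1.58952345e-01,  1.59809808e+00, -4.10806842e-05,
        1.38618281e+00, -2.10092819e-01]), 'qvel': array([ 0.00084294, -0.00320972, -0.00267394,  0.00083591, -0.00012707,
       -0.00061615]), 'tau': array([-3.94231902e-04, -3.86505854e+01, -3.22959638e+01,  7.04290881e-02,
        3.39151500e-02, -4.16058765e-05]), 'tool_pos': array([ 0.13372173, -0.55866073,  0.21374041]), 'orientation': array([ 9.93116546e-01,  1.17127503e-01,  5.58299550e-05, -8.18634630e-04]), 'ft_force': array([ 0.85278038, -0.09854778,  0.43482971]), 'torque': array([0.00663954, 0.00444186, 0.00395799]), 'grip_force': 0.0, 'grip_width': 0.09190429137730502}
```

View pics/top0.png

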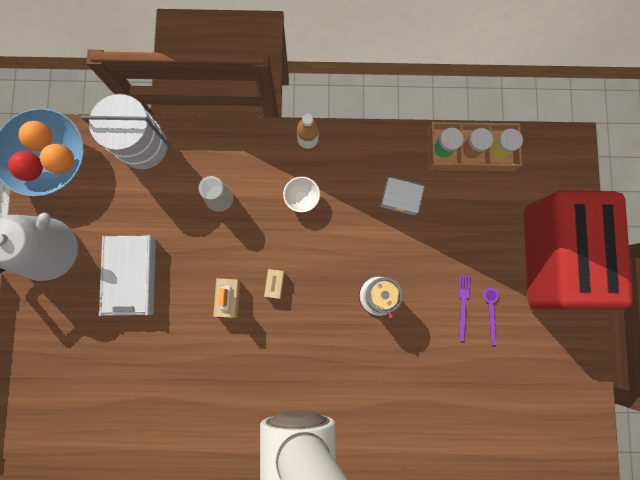

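View pics/side0.png

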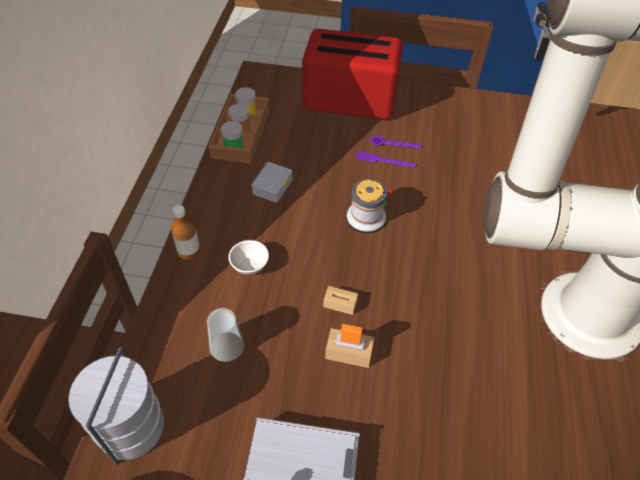

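Top view: the candidate stands are the larger block with the orange key at (226,298) and a smaller empty look-alike at (275,284). I choose the larger. The mill is at (383,295) with the red pointer at (390,316). The other orange things (fruit at the left edge, bottle at (307,130)) are not the key. Side view: stand (350,348), decoy (341,299), mill (368,200). Next is a close crop to check the choice.

Run:
```python
import cv2,numpy as np
t=np.load("top0.npz")["image"];s=np.load("side0.npz")["image"]
f=lambda i,x,y,w=50:cv2.resize(i[y:y+w*3//4,x:x+w],(400,300),interpolation=cv2.INTER_CUBIC)
a=np.hstack([f(t,196,277,64),f(t,350,274,64)]);b=np.hstack([f(s,310,315,80),f(s,335,172,80)])
cv2.imwrite("pics/crop0.png",np.vstack([a,b]))
```

```text
(no output)
```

View pics/crop0.png

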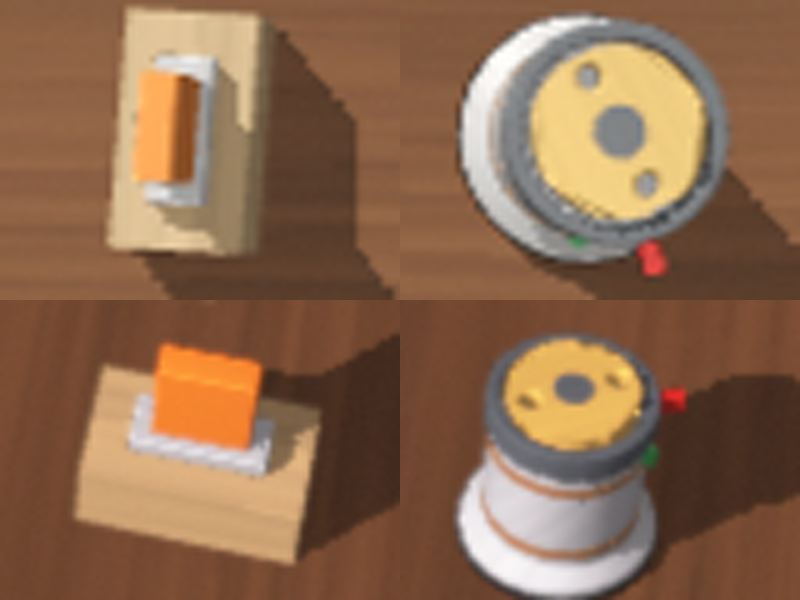

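The crop confirms the larger stand with the orange key seated. The collar holes are at crop (588,76) and (646,184), the pointer tip at (653,258), and the green mark is visible. Next I work out positions.

```bash
cat > h.py <<'E'
import numpy as np
def ray(c,u,v,z):
    E=c["extrinsics"];d=E[:3,:3]@np.linalg.inv(c["mtx"])@[u,v,1];o=E[:3,3];return (o+d*(z-o[2])/d[2])
E
python3 - <<'E'
from h import *
T=np.load("top0.npz");S=np.load("side0.npz")
def t(X,Y,x0,z): return ray(T,x0[0]+(X+.5)/6.25-.5,x0[1]+(Y+.5)/6.25-.5,z)
def s(X,Y,x0,z): return ray(S,x0[0]+(X+.5)/5-.5,x0[1]+(Y+.5)/5-.5,z)
st=(196,277);ml=(350,274);ss=(310,315);sm=(335,172)
def show(n,*P):
    P=np.array(P)[:,:2];print(n,(P*1000).round(0).tolist(),'mean',(P.mean(0)*1000).round(1));
def edge(n,a,b):d=(b-a)[:2];print(n,'len',np.hypot(*d).round(4),'ang',np.degrees(np.arctan2(d[1],d[0])).round(1))
q=[t(127,8,st,.04),t(256,12,st,.04),t(240,250,st,.04),t(108,247,st,.04)];show('stand top',*q);edge('long',q[3],q[0]);edge('long',q[2],q[1]);edge('short',q[0],q[1])
b=[t(217,57,st,.05),t(208,207,st,.05),t(147,203,st,.05),t(160,57,st,.05)];show('bridge top',*b);edge('x',b[1],b[0]);
h=[t(143,70,st,.1),t(180,73,st,.1),t(172,183,st,.1),t(135,179,st,.1)];show('handle top',*h);edge('x',h[3],h[0])
q=[s(102-0,366-300,ss,.04),s(320,408-300,ss,.04),s(302,500-300,ss,.04),s(85,455-300,ss,.04)];show('side stand',*q);edge('l',q[0],q[1])
h=[s(163,344-300,ss,.1),s(265,361-300,ss,.1),s(258,382-300,ss,.1),s(156,364-300,ss,.1)];show('side handle',*h);edge('x',h[0],h[1])
print('--mill')
a,b=t(588-400,76,ml,.1),t(646-400,184,ml,.1);show('holes top',a,b);edge('h',a,b)
show('cap',t(220,131,ml,.1))
p=t(253,258,ml,.09);show('ptr',p);edge('ptr',t(218,130,ml,.1),p)
show('green',t(178,240,ml,.07))
a,b=s(127,102,sm,.1),s(217,80,sm,.1);show('holes side',a,b);edge('h',a,b)
show('capS',s(174,88,sm,.1));p=s(282,100,sm,.09);show('ptrS',p);edge('ptrS',s(172,90,sm,.1),p)
show('greenS',s(252,157,sm,.07))
E
```

```text
stand top [[553.0, 214.0], [552.0, 164.0], [462.0, 167.0], [462.0, 217.0]] mean [507.1 190.5]
long len 0.0904 ang -2.3
long len 0.09 ang -1.9
short len 0.0492 ang -91.0
bridge top [[534.0, 177.0], [478.0, 178.0], [479.0, 201.0], [534.0, 198.0]] mean [506.1 188.7]
x len 0.0562 ang -1.4
handle top [[527.0, 195.0], [526.0, 182.0], [486.0, 183.0], [488.0, 197.0]] mean [506.7 189.2]
x len 0.0391 ang -2.0
side stand [[551.0, 162.0], [460.0, 165.0], [463.0, 207.0], [551.0, 204.0]] mean [506.1 184.6]
l len 0.0903 ang 178.2
side handle [[525.0, 182.0], [485.0, 183.0], [487.0, 192.0], [527.0, 192.0]] mean [506.2 187.2]
x len 0.04 ang 179.8
--mill
holes top [[536.0, -169.0], [497.0, -190.0]] mean [ 516.8 -179.5]
h len 0.0438 ang -151.7
cap [[516.0, -181.0]] mean [ 516.4 -180.6]
ptr [[471.0, -194.0]] mean [ 471.  -193.8]
ptr len 0.0478 ang -163.1
green [[477.0, -169.0]] mean [ 477.  -169.4]
holes side [[536.0, -169.0], [497.0, -191.0]] mean [ 516.6 -180. ]
h len 0.045 ang -151.0
capS [[516.0, -182.0]] mean [ 516.  -182.1]
ptrS [[466.0, -194.0]] mean [ 465.6 -193.6]
ptrS len 0.0527 ang -165.8
greenS [[475.0, -174.0]] mean [ 475.4 -173.5]
```

Emit:
servo_tool(targets="0 0 0 0.0335 -0.04 0 1;0 0 0 0.0335 -0.04 0 1;0 0 0 0.0335 -0.04 0 1;0 0 0 0.0335 -0.04 0 1;0 0 0 0.0335 -0.04 0 1;0 0 0 0.0335 -0.04 0 1;0 0 0 0.0335 -0.04 0 1;0 0 0 0.0335 -0.04 0 1")

```text
time: 1.1
tool_pos: [0.3203, -0.184, 0.2144]
orientation: [0.993, 0.117, 0.0, 0.0]
ft_force: [0.8, 0.4, 0.3]
grip_width: 0.0919
grip_force: 0.0
```

Emit:
servo_tool(targets="0 0 0 0.0335 -0.04 0 1;0 0 0 0.0335 -0.04 0 1;0 0 0 0.0335 -0.04 0 1;0 0 0 0.0335 -0.04 0 1;0 0 0 0.0335 -0.04 0 1;0 0 0 0.0335 -0.04 0 1;0 0 0.134 0.0335 -0.04 0 1;0 0 0.134 0 0 0 1")

```text
time: 2.1
tool_pos: [0.483, 0.144, 0.2137]
orientation: [1.0, -0.017, -0.001, -0.0]
ft_force: [-0.0, -0.1, -0.3]
grip_width: 0.0919
grip_force: 0.0
```

```bash
cat >> h.py <<'E'
def plan(x,y,z,phi):
    from station import sense
    from scipy.spatial.transform import Rotation as R
    s=sense();r=R.from_quat(s["orientation"]);D=R.from_euler('z',phi,degrees=True)*R.from_euler('x',180,degrees=True)
    X=r.as_matrix()[:,0]
    print('t',round(s['time'],2),'pos',s['tool_pos'].round(4),'phi',np.degrees(np.arctan2(X[1],X[0])).round(2),'F',s['ft_force'].round(2),'grip',s['grip_width'].round(4),s['grip_force'].round(1))
    print('rotvec',(r.inv()*D).as_rotvec().round(4),'shift',r.inv().apply(np.array([x,y,z])-s['tool_pos']).round(4))
E
python3 -c "
from h import *
plan(.5065,.1885,.058,-1.8)"
```

```text
Traceback (most recent call last):
  File "h.py", line 9, in plan
    print('t',round(s['time'],2),'pos',s['tool_pos'].round(4),'phi',np.degrees(np.arctan2(X[1],X[0])).round(2),'F',s['ft_force'].round(2),'grip',s['grip_width'].round(4),s['grip_force'].round(1))
                                                                                                                                                 ^^^^^^^^^^^^^^^^^^^^^
AttributeError: 'float' object has no attribute 'round'
```

Emit:
servo_tool(targets="0 0 0 0.022 -0.045 0 1;0 0 0 0 0 0.03 1;0 0 0 0 0 0.03 1;0 0 0 0 0 0.02 1;0 0 0 0 0 0 1")

```text
time: 2.72
tool_pos: [0.5045, 0.1853, 0.1324]
orientation: [1.0, -0.017, -0.002, 0.0]
ft_force: [0.4, -0.4, -0.1]
grip_width: 0.0921
grip_force: 0.0
```

```bash
sed -i "s/s\['grip_width'\].round(4),s\['grip_force'\].round(1)/np.round([s['grip_width'],s['grip_force']],4)/" h.py
python3 -c "
from h import *
plan(.5065,.1885,.058,-1.8)"
```

```text
t 2.73 pos [0.5045 0.1853 0.1324] phi -1.9 F [ 0.45 -0.42 -0.07] grip [0.0921 0.    ]
rotvec [ 0.0007  0.0048 -0.0018] shift [ 0.0022 -0.0033  0.0744]
```

Emit:
servo_tool(targets="0 0.004 0 0.002 -0.003 0.03 1;0 0 0 0 0 0.03 1;0 0 0 0 0 0.014 1;0 0 0 0 0 0 1;0 0 0 0 0 0 -1;0 0 0 0 0 0 -1;0 0 0 0 0 0 -1;0 0 0 0 0 0 -1")

```text
time: 3.72
tool_pos: [0.5088, 0.1884, 0.0609]
orientation: [1.0, -0.017, 0.002, -0.0]
ft_force: [-0.6, -0.5, 0.1]
grip_width: 0.0539
grip_force: 0.0
```

Emit:
servo_tool(targets="0 0 0 0 0 0 -1;0 0 0 0 0 0 -1")

```text
time: 3.98
tool_pos: [0.5086, 0.1884, 0.0606]
orientation: [1.0, -0.017, 0.002, 0.0]
ft_force: [-0.0, -0.1, 0.3]
grip_width: 0.0338
grip_force: 0.0
```

```bash
python3 -c "
from h import *
plan(.5065,.1885,.058,-1.8)"
```

```text
t 3.98 pos [0.5086 0.1884 0.0606] phi -1.9 F [-0.03 -0.15  0.28] grip [0.0338 0.    ]
rotvec [ 0.     -0.0039 -0.0018] shift [-0.0021 -0.      0.0026]
```

Emit:
servo_tool(targets="0 -0.004 0 -0.002 0 0.002 -1;0 0 0 0 0 0 -1;0 0 0 0 0 0 -1;0 0 0 0 0 0 -1;0 0 0 0 0 0 -1")

```text
time: 4.6
tool_pos: [0.5065, 0.1885, 0.0585]
orientation: [1.0, -0.017, -0.0, 0.0]
ft_force: [0.1, -0.1, -2.3]
grip_width: 0.0139
grip_force: 30.0
```

```bash
python3 -c "
from h import *
plan(.5065,.1885,.058,-1.8)"
```

```text
t 4.6 pos [0.5065 0.1885 0.0585] phi -1.9 F [ 0.13 -0.08 -2.31] grip [1.39000e-02 2.99997e+01]
rotvec [ 0.      0.0003 -0.0018] shift [-0.     -0.      0.0005]
```

Emit:
servo_tool(targets="0 0 0 0 0 -0.01 -1;0 0 0 0 0 -0.02 -1;0 0 0 0 0 -0.03 -1;0 0 0 0 0 -0.03 -1;0 0 0 0 0 -0.03 -1;0 0 0 0 0 0 -1")

```text
time: 5.35
tool_pos: [0.5088, 0.1888, 0.1819]
orientation: [1.0, -0.017, 0.003, -0.0]
ft_force: [1.5, 0.1, -1.6]
grip_width: 0.0139
grip_force: 30.0
```

Emit:
servo_tool(targets="0 0 0 0.0028 0.046 0 -1;0 0 0 0.0028 0.046 0 -1;0 0 0 0.0028 0.046 0 -1;0 0 0 0.0028 0.046 0 -1;0 0 0 0.0028 0.046 0 -1;0 0 0 0.0028 0.046 0 -1;0 0 0 0.0028 0.046 0 -1;0 0 0 0.0028 0.046 0 -1")

```text
time: 6.35
tool_pos: [0.5159, -0.1811, 0.1769]
orientation: [1.0, -0.017, -0.001, -0.001]
ft_force: [1.0, 0.9, -1.1]
grip_width: 0.0139
grip_force: 30.0
```

Emit:
servo_tool(targets="0 0 -0.13 0 0 0 -1;0 0 -0.13 0 0 0 -1;0 0 -0.13 0 0 0 -1;0 0 -0.13 0 0 0 -1;0 0 0 0 0 0 -1")

```text
time: 6.98
tool_pos: [0.5161, -0.1796, 0.1771]
orientation: [0.971, 0.24, -0.001, -0.001]
ft_force: [-0.7, 0.8, -1.7]
grip_width: 0.0137
grip_force: 30.0
```

Run:
```python
from h import *
from station import *
import cv2
plan(.5165,-.180,.1375,28.6)
t=capture("top");s=capture("side");np.savez("top1.npz",**t);np.savez("side1.npz",**s)
f=lambda i,x,y,w:cv2.resize(i[y:y+w*3//4,x:x+w],(400,300),interpolation=cv2.INTER_CUBIC)
cv2.imwrite("pics/c1.png",np.hstack([f(t["image"],340,260,80),f(s["image"],325,145,100)]))
```

```text
t 6.97 pos [ 0.5161 -0.1796  0.1771] phi 27.81 F [-0.74  0.82 -1.72] grip [1.37000e-02 2.99991e+01]
rotvec [-0.002   0.0012 -0.0138] shift [0.0002 0.0006 0.0396]
```

View pics/c1.png

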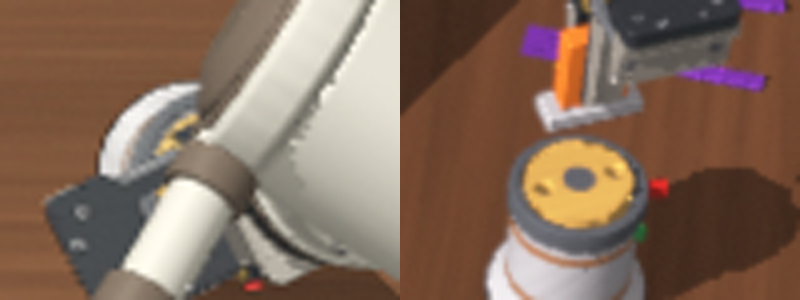

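The picture shows the key held level above the collar, its bridge parallel to the holes (side crop, holes at (542,190) and (612,170)). I descend gently.

Emit:
servo_tool(targets="0 0 -0.014 0 0.0005 0.015 -1;0 0 0 0 0 0.015 -1;0 0 0 0 0 0.01 -1;0 0 0 0 0 0.004 -1;0 0 0 0 0 0 -1")

```text
time: 7.7
tool_pos: [0.517, -0.1805, 0.1343]
orientation: [0.969, 0.248, -0.0, -0.0]
ft_force: [0.1, -0.4, -0.9]
grip_width: 0.014
grip_force: 30.0
```

```bash
python3 -c "
from h import *
plan(.5165,-.180,.1275,28.6)"
```

```text
t 7.7 pos [ 0.517  -0.1805  0.1343] phi 28.69 F [ 0.11 -0.36 -0.9 ] grip [1.40000e-02 2.99997e+01]
rotvec [-0.0004  0.0002  0.0016] shift [-0.0002 -0.0006  0.0068]
```

Tip is about 7 mm above the collar. I step down slowly and watch the force.

Emit:
servo_tool(targets="0 0 0 0 0 0.003 -1;0 0 0 0 0 0.003 -1;0 0 0 0 0 0.001 -1;0 0 0 0 0 0.001 -1;0 0 0 0 0 0 -1")

```text
time: 8.32
tool_pos: [0.517, -0.1805, 0.1266]
orientation: [0.969, 0.248, -0.0, -0.0]
ft_force: [-0.7, 0.1, -1.7]
grip_width: 0.0135
grip_force: 30.0
```

Emit:
servo_tool(targets="0 0 0 0 0 0.001 -1;0 0 0 0 0 0.001 -1;0 0 0 0 0 0 -1")

```text
time: 8.7
tool_pos: [0.5169, -0.1805, 0.1245]
orientation: [0.969, 0.248, -0.0, -0.0]
ft_force: [0.2, 0.6, -1.6]
grip_width: 0.014
grip_force: 30.0
```

Emit:
servo_tool(targets="0 0 0 0 0 0.001 -1;0 0 0 0 0 0.001 -1;0 0 0 0 0 0.001 -1;0 0 0 0 0 0.001 -1;0 0 0 0 0 0.001 -1;0 0 0 0 0 0 -1")

```text
time: 9.45
tool_pos: [0.517, -0.1805, 0.1195]
orientation: [0.969, 0.248, -0.0, -0.0]
ft_force: [0.1, 0.1, -1.6]
grip_width: 0.0135
grip_force: 30.0
```

Emit:
servo_tool(targets="0 0 0 0 0 0.001 -1;0 0 0 0 0 0.0005 -1;0 0 0 0 0 0 -1;0 0 0 0 0 0 -1")

```text
time: 9.95
tool_pos: [0.5171, -0.1805, 0.1182]
orientation: [0.969, 0.248, 0.0, 0.0]
ft_force: [-0.7, -0.7, 0.7]
grip_width: 0.0142
grip_force: 30.0
```

Shoulder contact is felt at +2.3 N over baseline, so both pins are seated. I turn clockwise (positive about tool z).

Emit:
servo_tool(targets="0 0 0.07 0 0 0 -1;0 0 0.07 0 0 0 -1;0 0 0.07 0 0 0 -1;0 0 0.07 0 0 0 -1;0 0 0.07 0 0 0 -1;0 0 0.07 0 0 0 -1;0 0 0 0 0 0 -1")

```text
time: 10.82
tool_pos: [0.5173, -0.1809, 0.1183]
orientation: [0.999, 0.041, 0.0, 0.0]
ft_force: [-0.1, -0.3, -1.3]
grip_width: 0.0136
grip_force: 30.0
```

```bash
python3 -c "
from h import *
plan(.5165,-.180,.118,-35)
from station import sense;print(sense()['torque'])"
```

```text
t 10.82 pos [ 0.5173 -0.1809  0.1183] phi 4.67 F [-0.14 -0.26 -1.25] grip [1.36000e-02 3.00002e+01]
rotvec [ 6.000e-04 -8.000e-04  6.924e-01] shift [-0.0007 -0.0009  0.0003]
[-0.22702457 -0.0434334  -0.01205818]
```

Emit:
servo_tool(targets="0 0 0.07 0 0 0 -1;0 0 0.07 0 0 0 -1;0 0 0.07 0 0 0 -1;0 0 0.07 0 0 0 -1;0 0 0.07 0 0 0 -1;0 0 0.07 0 0 0 -1;0 0 0 0 0 0 -1")

```text
time: 11.7
tool_pos: [0.5171, -0.181, 0.1183]
orientation: [0.986, -0.168, 0.0, 0.0]
ft_force: [-0.1, -2.5, -0.8]
grip_width: 0.0134
grip_force: 30.0
```

Run:
```python
from h import *
from station import *
import cv2
plan(.5165,-.180,.118,-35);print(sense()['torque'])
t=capture("top");s=capture("side")
np.savez("side2.npz",**s)
f=lambda i,x,y,w:cv2.resize(i[y:y+w*3//4,x:x+w],(400,300),interpolation=cv2.INTER_CUBIC)
cv2.imwrite("pics/c2.png",np.hstack([f(t["image"],340,260,80),f(s["image"],335,162,80)]))
```

```text
t 11.7 pos [ 0.5171 -0.181   0.1183] phi -19.33 F [-0.12 -2.55 -0.81] grip [1.34000e-02 3.00005e+01]
rotvec [ 0.0007 -0.0005  0.2735] shift [-0.0009 -0.0007  0.0003]
[-0.33277209  0.1575888   0.04981152]
```

View pics/c2.png

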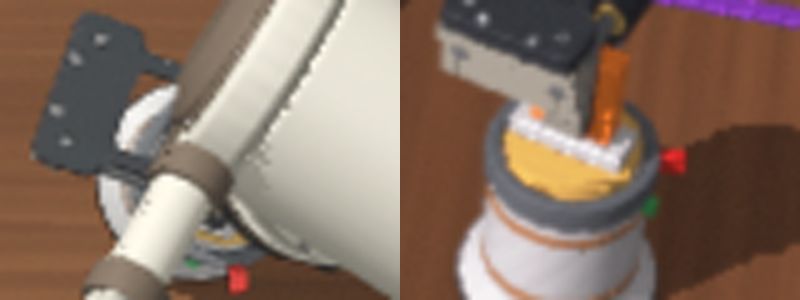

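The pointer has begun to move (top crop (238,280), about 7°) with both pins in. I continue.

Emit:
servo_tool(targets="0 0 0.06 0 0 0 -1;0 0 0.06 0 0 0 -1;0 0 0.06 0 0 0 -1;0 0 0.06 0 0 0 -1;0 0 0.06 0 0 0 -1;0 0 0.04 0 0 0 -1;0 0 0 0 0 0 -1")

```text
time: 12.68
tool_pos: [0.517, -0.1809, 0.1183]
orientation: [0.943, -0.332, 0.0, 0.0]
ft_force: [-1.1, -3.1, 0.6]
grip_width: 0.0136
grip_force: 30.0
```

Run:
```python
from h import *
from station import *
import cv2
plan(.5168,-.180,.118,-41);print(sense()['torque'])
t=capture("top");s=capture("side")
def red(c,ref=np.array([.5168,-.180])):
    h=cv2.cvtColor(c["image"],cv2.COLOR_BGR2HSV);m=((h[...,0]<6)|(h[...,0]>174))&(h[...,1]>150)&(h[...,2]>110)
    n,l,st,ce=cv2.connectedComponentsWithStats(m.astype(np.uint8))
    for i in range(1,n):
        p=ray(c,*ce[i],.09)[:2]
        if np.hypot(*(p-ref))<.08 and st[i,4]>4: print(ce[i].round(1),st[i,4],p.round(4),'ang',np.degrees(np.arctan2(*(p-ref)[::-1])).round(1)%360)
for k in("top0","side0","side2"):print(k);red(np.load(k+".npz"))
print('now');red(t);red(s)
f=lambda i,x,y,w:cv2.resize(i[y:y+w*3//4,x:x+w],(400,300),interpolation=cv2.INTER_CUBIC)
cv2.imwrite("pics/c3.png",np.hstack([f(t["image"],340,260,80),f(s["image"],335,162,80)]))
```

```text
t 12.68 pos [ 0.517  -0.1809  0.1183] phi -38.83 F [-1.1  -3.11  0.63] grip [1.3600e-02 3.0001e+01]
rotvec [ 0.0006 -0.0003  0.038 ] shift [-0.0007 -0.0006  0.0003]
[-0.50772505  0.25130626  0.07099528]
top0
[390. 315.] 21 [ 0.4707 -0.1937] ang 196.5
side0
[389.4 191.1] 19 [ 0.4694 -0.1946] ang 197.2
side2
[389.1 193.7] 22 [ 0.4693 -0.186 ] ang 187.2
now
[379.9 315.2] 18 [ 0.4699 -0.1707] ang 168.8
[388.5 198.3] 28 [ 0.4694 -0.1714] ang 169.7
```

View pics/c3.png

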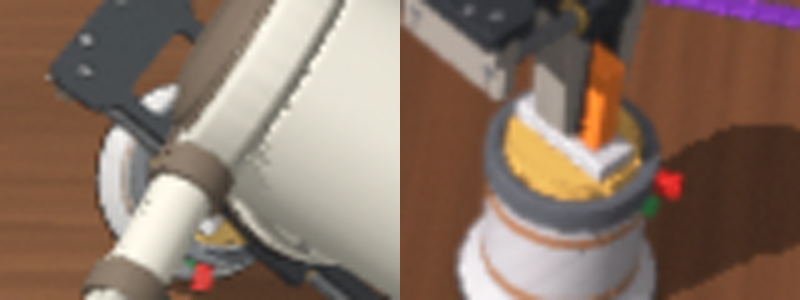

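Both views show the pointer nearly over the green mark (169°, 0.48 rad turned, so q is 0.48–0.58). I turn another 0.09.

Emit:
servo_tool(targets="0 0 0.03 0 0 0 -1;0 0 0.03 0 0 0 -1;0 0 0.03 0 0 0 -1;0 0 0 0 0 0 -1;0 0 0 0 0 0 -1")

```text
time: 13.4
tool_pos: [0.517, -0.1807, 0.1181]
orientation: [0.927, -0.375, -0.0, 0.0]
ft_force: [-2.3, -4.6, 1.2]
grip_width: 0.0135
grip_force: 30.0
```

Run:
```python
from h import *
from station import *
import cv2
plan(.5168,-.180,.118,-44);print(sense()['torque'])
def blob(c,lo,hi,z,ref=np.array([.5168,-.180])):
    h=cv2.cvtColor(c["image"],cv2.COLOR_BGR2HSV);h[...,0]=(h[...,0].astype(int)+10)%180;m=cv2.inRange(h,(lo,110,60),(hi,255,255))
    n,l,st,ce=cv2.connectedComponentsWithStats(m)
    for i in range(1,n):
        p=ray(c,*ce[i],z)[:2]
        if np.hypot(*(p-ref))<.08 and st[i,4]>3: print(ce[i].round(1),st[i,4],'r',np.hypot(*(p-ref)).round(4),'ang',np.degrees(np.arctan2(*(p-ref)[::-1])).round(1)%360)
for c in (capture("top"),capture("side")):
    print('red');blob(c,4,15,.09);print('green');blob(c,55,100,.072)
print('g0');blob(np.load("top0.npz"),55,100,.072);blob(np.load("side0.npz"),55,100,.072)
```

```text
t 13.4 pos [ 0.517  -0.1807  0.1181] phi -44.07 F [-2.27 -4.64  1.15] grip [1.35000e-02 3.00019e+01]
rotvec [ 0.0003 -0.     -0.0012] shift [-0.0006 -0.0004  0.0001]
[-0.849316    0.51280527  0.09732058]
red
[378.  314.7] 21 r 0.0478 ang 163.6
green
red
[387.8 199.7] 33 r 0.0481 ang 164.1
green
[384.5 203. ] 6 r 0.0411 ang 168.1
g0
[384.7 202.9] 7 r 0.0414 ang 168.9
```

Emit:
servo_tool(targets="0 0 -0.04 0 0 0 -1;0 0 -0.03 0 0 0 -1;0 0 0 0 0 0 -1;0 0 0 0 0 0 -1")

```text
time: 14.0
tool_pos: [0.5173, -0.1798, 0.1181]
orientation: [0.939, -0.343, 0.0, -0.001]
ft_force: [1.3, 1.0, 0.6]
grip_width: 0.0137
grip_force: 30.0
```

Emit:
servo_tool(targets="0 0 0 0 0 -0.002 -1;0 0 0 0 0 -0.003 -1;0 0 0 0 0 -0.005 -1;0 0 0 0 0 -0.01 -1;0 0 0 0 0 -0.02 -1;0 0 0 0 0 -0.03 -1;0 0 0 0 0 0 -1")

```text
time: 14.88
tool_pos: [0.5189, -0.1817, 0.1913]
orientation: [0.939, -0.343, 0.003, 0.001]
ft_force: [-0.2, -0.5, -2.2]
grip_width: 0.0137
grip_force: 30.0
```

Run:
```python
from h import *
from station import *
import cv2
plan(.5065,.1885,.188,-1.8)
s=capture("side")
cv2.imwrite("pics/c4.png",cv2.resize(s["image"][130:235,325:465],(800,600),interpolation=cv2.INTER_CUBIC))
```

```text
t 14.88 pos [ 0.5189 -0.1817  0.1913] phi -40.06 F [-0.22 -0.52 -2.22] grip [1.37000e-02 2.99998e+01]
rotvec [ 0.0013 -0.0065 -0.6678] shift [-0.2477 -0.2753  0.002 ]
```

View pics/c4.png

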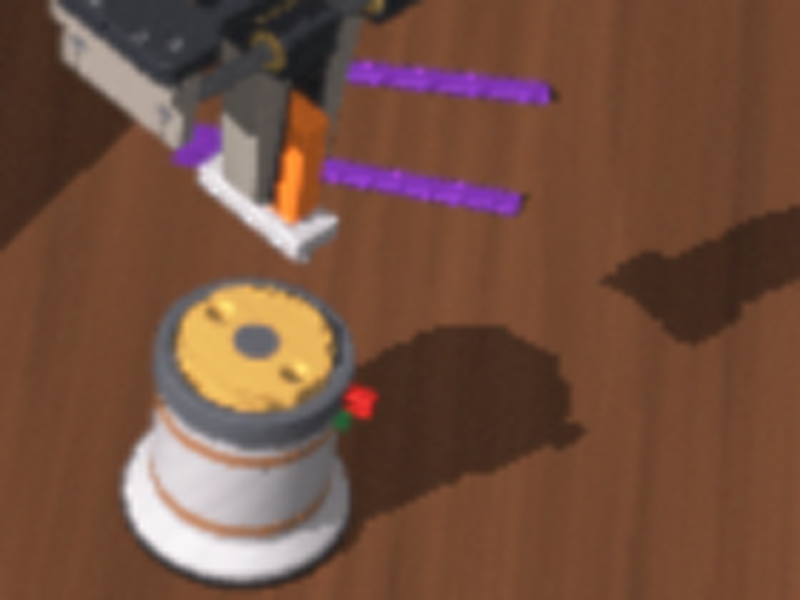

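The pointer (360,400) stands over the green mark (343,420), and the key is out of the collar and level. I return to the stand.

Emit:
servo_tool(targets="0 0 0 -0.031 -0.0344 0 -1;0 0 0 -0.031 -0.0344 0 -1;0 0 0 -0.031 -0.0344 0 -1;0 0 0 -0.031 -0.0344 0 -1;0 0 0 -0.031 -0.0344 0 -1;0 0 0 -0.031 -0.0344 0 -1;0 0 0 -0.031 -0.0344 0 -1;0 0 0 -0.031 -0.0344 0 -1")

```text
time: 15.92
tool_pos: [0.5032, 0.1911, 0.1864]
orientation: [0.939, -0.343, -0.001, 0.001]
ft_force: [0.2, -0.7, -1.3]
grip_width: 0.0137
grip_force: 30.0
```

Emit:
servo_tool(targets="0 0 -0.133 0 0 0 -1;0 0 -0.133 0 0 0 -1;0 0 -0.133 0 0 0 -1;0 0 -0.133 0 0 0 -1;0 0 -0.133 0 0 0 -1;0 0 0 0 0 0 -1;0 0 0 0 0 0 -1")

```text
time: 16.8
tool_pos: [0.5039, 0.1896, 0.1872]
orientation: [1.0, -0.018, -0.001, 0.0]
ft_force: [0.4, 0.3, -1.8]
grip_width: 0.0141
grip_force: 30.0
```

Run:
```python
from h import *
plan(.5065,.1885,.058,-1.9)
```

```text
t 16.8 pos [0.5039 0.1896 0.1872] phi -2.09 F [ 0.42  0.28 -1.78] grip [1.41000e-02 2.99997e+01]
rotvec [ 0.0003  0.0014 -0.0033] shift [0.0029 0.001  0.1292]
```

Emit:
servo_tool(targets="0 0 -0.003 0.003 0.001 0.03 -1;0 0 0 0 0 0.03 -1;0 0 0 0 0 0.03 -1;0 0 0 0 0 0.022 -1;0 0 0 0 0 0 -1;0 0 0 0 0 0 -1")

```text
time: 17.55
tool_pos: [0.508, 0.1887, 0.077]
orientation: [1.0, -0.016, 0.001, -0.0]
ft_force: [0.5, -0.5, -0.8]
grip_width: 0.0137
grip_force: 30.0
```

Run:
```python
from h import *
plan(.5065,.1885,.058,-1.9)
```

```text
t 17.55 pos [0.508  0.1887 0.077 ] phi -1.83 F [ 0.54 -0.48 -0.85] grip [1.37000e-02 2.99997e+01]
rotvec [-0.0002 -0.0014  0.0013] shift [-0.0015  0.0003  0.019 ]
```

Emit:
servo_tool(targets="0 0 0 0 0 0.002 -1;0 0 0 0 0 0 -1;0 0 0 0 0 0 -1;0 0 0 0 0 0 -1")

```text
time: 18.05
tool_pos: [0.5074, 0.1886, 0.0743]
orientation: [1.0, -0.016, 0.0, -0.0]
ft_force: [-0.7, 0.3, -0.6]
grip_width: 0.0137
grip_force: 30.0
```

Run:
```python
from h import *
plan(.5065,.1885,.058,-1.9)
```

```text
t 18.05 pos [0.5074 0.1886 0.0743] phi -1.79 F [-0.67  0.33 -0.6 ] grip [1.37000e-02 2.99997e+01]
rotvec [-0.0001 -0.0004  0.0019] shift [-0.0009  0.0002  0.0163]
```

Correct x by -0.9 mm, then go down gently.

Emit:
servo_tool(targets="0 0 0.001 -0.0009 0 0 -1;0 0 0 0 0 0.003 -1;0 0 0 0 0 0.002 -1;0 0 0 0 0 0.002 -1;0 0 0 0 0 0.001 -1;0 0 0 0 0 0 -1;0 0 0 0 0 0 -1")

```text
time: 18.92
tool_pos: [0.5065, 0.1887, 0.0662]
orientation: [1.0, -0.016, 0.0, -0.0]
ft_force: [0.5, -0.1, -2.2]
grip_width: 0.0135
grip_force: 30.0
```

Run:
```python
from h import *
plan(.5065,.1885,.058,-1.9)
```

```text
t 18.93 pos [0.5065 0.1887 0.0662] phi -1.84 F [ 0.48 -0.11 -2.18] grip [1.35000e-02 2.99997e+01]
rotvec [-0.     -0.0002  0.001 ] shift [-0.      0.0002  0.0082]
```

Emit:
servo_tool(targets="0 0 0 0 0 0.002 -1;0 0 0 0 0 0.002 -1;0 0 0 0 0 0.001 -1;0 0 0 0 0 0.001 -1;0 0 0 0 0 0 -1;0 0 0 0 0 0 -1")

```text
time: 19.68
tool_pos: [0.5065, 0.1887, 0.0601]
orientation: [1.0, -0.016, 0.0, -0.0]
ft_force: [0.8, 0.1, -1.0]
grip_width: 0.0138
grip_force: 30.0
```

Emit:
servo_tool(targets="0 0 0 0 0 0.001 -1;0 0 0 0 0 0.0007 -1;0 0 0 0 0 0 -1;0 0 0 0 0 0 -1")

```text
time: 20.18
tool_pos: [0.5064, 0.1887, 0.0584]
orientation: [1.0, -0.016, -0.0, -0.0]
ft_force: [0.3, -0.2, -1.3]
grip_width: 0.0137
grip_force: 30.0
```

Fully down at the original height with no side force. I release, then go up.

Emit:
servo_tool(targets="0 0 0 0 0 0 -0.5;0 0 0 0 0 0 0;0 0 0 0 0 0 0.5;0 0 0 0 0 0 0.5;0 0 0 0 0 0 0.5;0 0 0 0 0 0 0.5")

```text
time: 20.92
tool_pos: [0.5064, 0.1887, 0.0584]
orientation: [1.0, -0.016, -0.0, -0.0]
ft_force: [0.6, 0.1, 0.4]
grip_width: 0.0683
grip_force: 0.0
```

Emit:
servo_tool(targets="0 0 0 0 0 -0.01 0.5;0 0 0 0 0 -0.03 0.5;0 0 0 0 0 -0.04 0.5;0 0 0 0 0 -0.05 0.5;0 0 0 0 0 -0.05 0.5;0 0 0 0 0 0 0.5;0 0 0 0 0 0 0.5;0 0 0 0 0 0 0.5")

```text
time: 21.92
tool_pos: [0.5054, 0.1885, 0.2366]
orientation: [1.0, -0.016, -0.002, 0.0]
ft_force: [-2.1, -0.5, -0.3]
grip_width: 0.0686
grip_force: 0.0
```

Run:
```python
from h import *
from station import *
import cv2
plan(.5065,.1885,.2,-1.9)
s=capture("side")["image"]
cv2.imwrite("pics/c5.png",np.hstack([cv2.resize(s[150:240,325:445],(400,300)),cv2.resize(s[305:380,300:400],(400,300))]))
```

```text
t 21.93 pos [0.5054 0.1885 0.2366] phi -1.85 F [-2.08 -0.51 -0.33] grip [0.0686 0.    ]
rotvec [0.0006 0.0033 0.0009] shift [ 0.0012 -0.0001  0.0366]
```

View pics/c5.png

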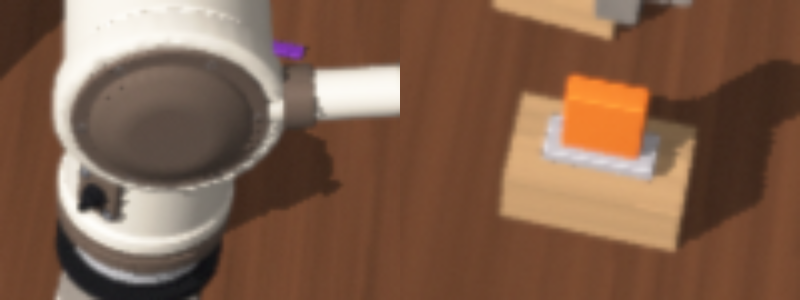

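The key stands upright and fully down in the larger stand (right crop, (605,125)). The mill is hidden by the arm but untouched since the last look.

```bash
python3 -c "
from station import *
print(sign_off())"
```

```text
the job is handed in; nothing more can be done
None
```

I've handed the job in: the last clear view of the mill showed the pointer over the green mark, and the key is back upright and fully down in its stand; `sign_off()` returned no verdict.

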